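# Feel along the door track, then slide the cabinet door shut

### The job

Check that the cabinet's bare top track is clear: run the fingertips along it in one pass from the rubber end stop to the near end of the open sliding door, just above the rail (within about 10 mm) or lightly touching it. Then gently push the glass door fully shut against the stop with the fingertips, without slamming it, and come away clear. Grasp nothing, and leave the loose hardware on and beside the cabinet where it is.

Things in the scene. Friction and masses are not known exactly. Their poses are not given: they have to be found in the camera images.
- cabinet: Grey painted steel wall cabinet, fixed, 140 deep (x) x 560 wide (y) x 220 high. Origin at the centre of its underside; its front is its -x side, its front face is at x = -70 mm and its flat roof at z = 220 mm. The track runs along the whole front below the roof edge.
- track: Door's top track: aluminium rail 10 wide along the cabinet's y, level, in front of its face. Origin on the rail's crest at the face of the rubber end stop (18 long, 50 deep, 22 high, on the +y side); axes as the cabinet's. The rail runs 542 mm from there to -y. The cabinet's face is 35 mm behind the rail's centre line (+x); its roof is 22 mm above the crest: keep the fingers narrow across the rail.
- door (a joint): How far the glass sliding door is open, m: 0 = shut, its head against the end stop; grows as the door moves to the cabinet's -y; 0.26 at most. Starts 0.19 to 0.25. It moves with about 1.5 N of friction and a little damping and stays where left. Bare rail between door and stop: this value + 2 mm.
- door_lead (a point): Centre of the end face nearest the stop (+y end) of the door's dark steel head, 12 mm above the rail's crest. The head is a solid bar 260 long (y), 58 deep (x), 20 high (2 to 22 mm above the crest), which straddles the rail; the glass hangs from it in front of the cabinet. Axes as the cabinet's.
- door_tail (a point): Centre of the far (-y) end face of the door's head, 12 mm above the rail's crest: the flat face, 58 wide x 20 high, to push towards +y to shut the door. Beyond it to -y the bare rail goes on for at least 28 mm, to the cabinet's end, then there is open air.
- washers: Stack of copper crush washers, loose, on the cabinet's roof: diameter 26, height 20; origin at the centre of its underside. To be left alone.
- pin: Titanium hi-lok pin, loose, standing on its 16 diameter head on the roof: 32 high; origin at the centre of its underside. To be left alone.
- cup: Olive plastic parts cup, loose, on the roof: rim diameter 56, height 38; origin at the centre of its underside. To be left alone.
- driver: Orange-handled torque screwdriver, loose, lying on the tiled ledge beside the cabinet's -y end, 200 long; origin under its middle. To be left alone.

How it is judged:
On the way, in this order (a step that is already met when the one before it is completed fails the run):
1. fingertips at the track beside the end stop (x of the grasp point in the frame of track between -0.015 and 0.015 m and z of the grasp point in the frame of track between 0 and 0.038 m and y of the grasp point in the frame of track above -0.05 m and value of joint door above 0.15 m), for 0.05 s.
2. fingertips at the track about 72 mm from the stop (x of the grasp point in the frame of track between -0.015 and 0.015 m and z of the grasp point in the frame of track between 0 and 0.038 m and y of the grasp point in the frame of track between -0.084 and -0.06 m and value of joint door above 0.15 m), for 0.05 s.
3. fingertips at the track about 108 mm from the stop (x of the grasp point in the frame of track between -0.015 and 0.015 m and z of the grasp point in the frame of track between 0 and 0.038 m and y of the grasp point in the frame of track between -0.12 and -0.096 m and value of joint door above 0.15 m), for 0.05 s.
4. fingertips at the track about 144 mm from the stop (x of the grasp point in the frame of track between -0.015 and 0.015 m and z of the grasp point in the frame of track between 0 and 0.038 m and y of the grasp point in the frame of track between -0.156 and -0.132 m and value of joint door above 0.15 m), for 0.05 s.
5. fingertips at the track close to the door's leading end (x of the grasp point in the frame of track between -0.015 and 0.015 m and z of the grasp point in the frame of track between 0 and 0.038 m and y of the grasp point in the frame of door_lead between 0 and 0.04 m and value of joint door above 0.15 m), for 0.05 s.
6. door pushed fully shut (value of joint door below 0.005 m), for 0.2 s.
At the end, for the whole second after the job is handed in: The door is shut to within 5 mm and at rest, and the washer stack, pin, cup and screwdriver are each within 15 mm of where they started (value of joint door below 0.005 m and velocity of joint door between -0.01 and 0.01 m/s and distance of each of washers, pin, cup, driver from where it was at the start of the episode below 0.015 m); the robot touches nothing.
It fails at once if the track is pressed hard (over 30 N) (contact force between the fingers and track above 30 N).
It fails at once if the door is slammed (closing faster than 0.4 m/s) (velocity of joint door below -0.4 m/s).
It fails at once if the washer stack, pin, cup or screwdriver is shifted or carried (more than 15 mm) (distance of any of washers, pin, cup, driver from where it was at the start of the episode above 0.015 m).
It fails at once if the washer stack, pin or cup is tipped (angle between any of washers, pin, cup's own z axis and vertical above 0.5 rad).
It also fails if it takes over 59 s, if anything falls off the work surface, if the arm or the gripper's body presses on something with over 40 N, if the wrist force passes 120 N, or if a joint passes its speed limit or range.

### The arm

A 6-joint arm with a two-finger parallel gripper is mounted at the origin on the work surface. World frame = base frame: x ahead of the robot, y to its left, z up, the work surface at z = 0. Lengths are in m, angles in rad, forces in N, time in s.
With the tool pointing down it reaches from about 0.35 to 0.775 m from the base axis. Payload 7.3 kg.
Tool frame: the origin (TCP) lies at the very end of the fingers, on their centre line; the grasp point (between the pads) lies 19 mm behind it; z points along the fingers, y is the line along which they close (so a half turn about z gives the same grasp; the last joint's range is limited). The gripper opens to 92 mm and grips with 3 to 60 N. Pads are 19 mm wide; open, the fingers measure 130 mm over their backs; the gripper's body (75 mm by 190 mm) begins 47 mm behind the grasp point.
Start: joints at [-1.283, 0.342, 1.524, -0, 1.275, -0.146], TCP at [0.221, -0.476, 0.227] pointing down, gripper open.
Joint ranges: [-2.53, 2.53], [-0.77, 2.02], [0.04, 2.7], [-1, 4.14], [0.28, 2.66], [-3.11, 3.11]. Speed limits (rad/s): [2.57, 2.57, 3.14, 3.14, 3.14, 3.14].

### API

Orientations are given as [roll, pitch, yaw] about the fixed x, y, z axes, in that order (R = Rz(yaw) Ry(pitch) Rx(roll)).
In Python, from cell import * gives the robot as it stands.
- The arm moves only by the tool step_arm, never from a script. Its argument "commands" is a list of rows, each a list of 7 numbers: the opening, from 0 (shut) to 1 (fully open), then the shift along the world's x, y, z in cm, then the turn, a rotation vector about the world's x, y, z in rad. A call has 1 to 5 rows; each row is the pose to reach, as a shift and turn from the pose commanded when the call began; what a row does not reach only later rows make up. A row lasts 1/12 s, in which the tool goes at most 41.7 mm and 7.16 degrees, less where a joint would pass 70% of its speed; a pose out of reach is approached as far as the arm can. A call with a gripper value outside its range is refused whole. The fingers move at their own pace and stop on an object; "grip_force" is the grip in N (left out, the last holds). Time passes only in rows, so rows that repeat a pose let the fingers close. It gives the time, the measured TCP pose, the force, the opening and the grip force at its end, in the units of the state.
- observe(): the state, without advancing time (a new reading comes with each control period).
- read_camera(name): name is "side" or "top" or "wrist"; returns the picture (420x560x3 uint8, red, green, blue); there is no depth.
- camera_model(name): a dict with "vfov" (degrees; the focal length in pixels is half the picture's height over the tangent of half this angle, whatever the lens; pixels are square), "cx", "cy" (the principal point, pixels), "k1" (the pictures are not rectified: a ray, as slopes to the right and down, at radius r is drawn at 1 + k1 r^2 times it, then the intrinsics apply), "world_to_cam" (4x4, takes a point from world to camera coordinates). Camera axes: x right, y up, looking along -z (the intrinsics and any distortion apply to the point x, -y, -z); pixel columns grow to the right and rows downward; lengths in m; the calibration is good to about 2 mm. A picture is of the moment at which its call begins: read the wrist's pose just before it. camera_model takes no time and is no camera call; for the wrist camera it gives the pose at the moment of the call.
- hand_in(): hands the job in; it is judged then, once.
The state is a dict: "time": time; "qpos": joint angles; "qvel": joint speeds; "joint_efforts": joint torques, N m; "tool_pos": TCP position; "tool_rot": TCP orientation; "contact_force": force on the tool from outside, world axes, zero at the start; "torque": the same for the moment, N m; "opening": finger opening in m; "grip_force": force on a finger pad.
Only numpy, scipy, OpenCV 4.12 (cv2) and the standard library are available. Lean on these libraries where they do the work, as an engineer would, in place of code of your own. Each camera call takes 0.05 s, during which the arm holds its last target. There are 200 camera calls.

## Working session

There is one attempt and no reset: what is moved stays moved. The work goes in short steps, Python scripts to look and compute and a tool call to move; the robot and the scene stay as the last step left them, time stands still between calls to the robot, and variables do not carry over. Pictures are saved under pics/ and viewed, at most 10 in all, crops included, and the job is handed in when it is done.

Besides the shell and the picture viewer there is one more tool, called after "Emit:" as a command line: name --pt "numbers of a row" for each row, then --argument value for the rest. step_arm: Moves the arm, as the interface text tells. Its arguments: {"type":"object","properties":{"commands":{"type":"array"},"grip_force":{"type":"number"}},"required":["commands"]}

```bash
mkdir -p pics; python3 - <<'E'
from cell import *
import cv2
for n in ("side","top"):
    cv2.imwrite(f"pics/{n}0.png",read_camera(n)[:,:,::-1])
    m=camera_model(n);print(n,m)
s=observe();print(s["time"],s["tool_pos"],s["tool_rot"],s["opening"],s["contact_force"])
E
```

```text
side {'vfov': 54.28781611444609, 'cx': 278.94366227900906, 'cy': 205.21663185944055, 'k1': -0.06215266839946605, 'world_to_cam': array([[-0.89412233, -0.44769778, -0.01058065,  0.50958367],
       [ 0.22048243, -0.46065688,  0.85975737, -0.31945815],
       [-0.38978552,  0.76639542,  0.5105931 , -0.83797997],
       [ 0.        ,  0.        ,  0.        ,  1.        ]])}
top {'vfov': 45.86274388569454, 'cx': 277.6957592318448, 'cy': 210.23413465243334, 'k1': -0.059140959478801595, 'world_to_cam': array([[-0.0070759 , -0.99975455, -0.02099444, -0.04186929],
       [ 0.98419462, -0.01067783,  0.17676805, -0.63768292],
       [-0.17694884, -0.01941183,  0.9840286 , -1.41581808],
       [ 0.        ,  0.        ,  0.        ,  1.        ]])}
0.1 [ 0.2206132  -0.4760111   0.22612091] [-3.14026518e+00 -2.44576065e-04  4.33796464e-01] 0.09189514217928381 [-0.54780106 -0.25488304  0.54967892]
```

View pics/side0.png

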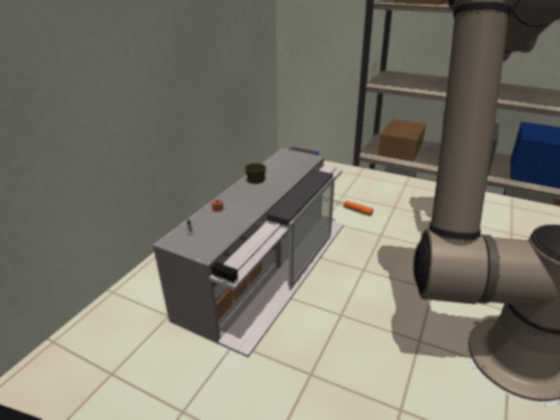

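View pics/top0.png

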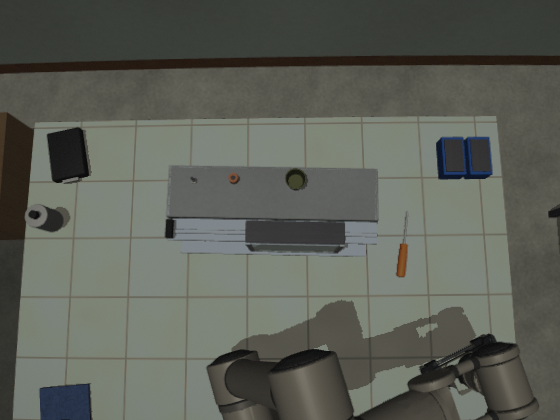

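The side view shows the stop at about (228,268) and the door head from (270,215) to (333,175). In the top view the stop is at (169,229), the head spans columns 246–345, and the driver is at (403,250). I'll zoom in on both.

```bash
python3 - <<'E'
import cv2
a=cv2.imread("pics/top0.png")[160:262,155:395]; cv2.imwrite("pics/topc.png",cv2.convertScaleAbs(cv2.resize(a,(792,337),interpolation=cv2.INTER_CUBIC),alpha=1.5))
a=cv2.imread("pics/side0.png")[145:335,150:350]; cv2.imwrite("pics/sidec.png",cv2.convertScaleAbs(cv2.resize(a,(600,570),interpolation=cv2.INTER_CUBIC),alpha=1.5))
E
```

```text
(no output)
```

View pics/topc.png

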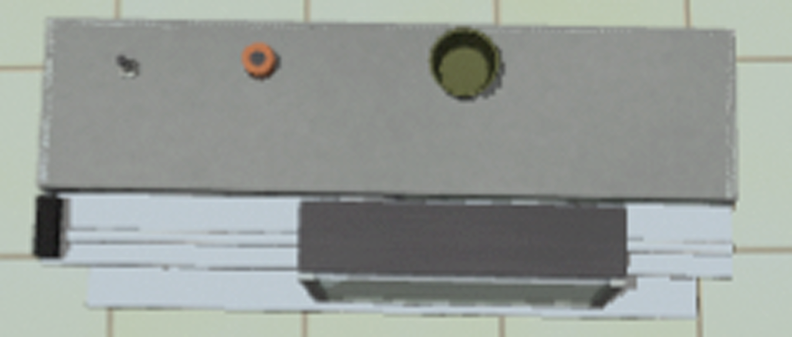

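View pics/sidec.png

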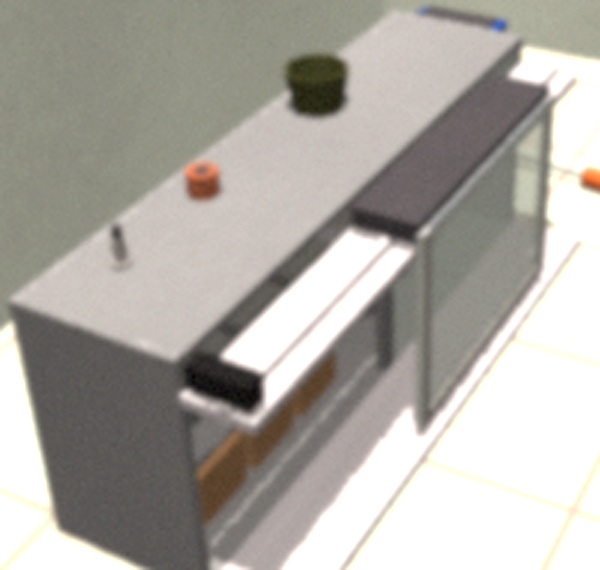

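The top crop (3.3x) shows these points:
- Roof front corners at (40,190) and (735,202).
- Head top corners at (300,200), (627,207), (627,277) and (300,274).
- Stop top at columns 35–60, rows 196–257.
- Rail ridge at rows about 237–243.

The side crop (3x) shows the roof corners at (175,358) and (12,300), and the head lead front top corner at about (409,222). I'll triangulate the height from these, then cast rays.

```bash
cat > h.py <<'E'
from cell import *
import numpy as np, cv2
def ray(n,px):
    m=camera_model(n); f=210/np.tan(np.radians(m["vfov"]/2))
    K=np.array([[f,0,m["cx"]],[0,f,m["cy"]],[0,0,1.]])
    x,y=cv2.undistortPoints(np.array([[px]],float),K,np.array([m["k1"],0,0,0,0.]))[0,0]
    T=m["world_to_cam"]; R=T[:3,:3]
    d=R.T@np.array([x,-y,-1]); return -R.T@T[:3,3], d/np.linalg.norm(d)
def onz(n,px,z):
    o,d=ray(n,px); return o+d*(z-o[2])/d[2]
def tri(a,b):
    o1,d1=ray("top",a); o2,d2=ray("side",b)
    t=np.linalg.lstsq(np.c_[d1,-d2],o2-o1,rcond=None)[0]
    p,q=o1+d1*t[0],o2+d2*t[1]; return (p+q)/2,np.linalg.norm(p-q)
E
python3 - <<'E'
from h import *
np.set_printoptions(precision=4,suppress=True)
T=lambda u,v:(155+(u+.5)/3.3-.5,160+(v+.5)/3.304-.5); S=lambda u,v:(150+(u+.5)/3-.5,145+(v+.5)/3-.5)
for n,a,b in [("rooffl",(40,190),(175,358)),("roofbl",(47,18),(12,300)),("rooffr",(735,202),(521,42)),("headlead_front",(300,274),(409,222)),("headlead_back",(300,201),(356,208)),("stop_front",(60,257),(262,376)),("headtail_front",(627,277),(548,90))]:
    print(n,tri(T(*a),S(*b)), onz("top",T(*a),.22), onz("side",S(*b),.22))
for p in [(35,196),(60,196),(60,257),(35,257)]: print("stop",onz("top",T(*p),.22))
for p in [(68,240),(298,243),(630,247),(732,251)]: print("ridge",onz("top",T(*p),.198))
for p in [(258,60),(465,60),(122,62)]: print("obj",onz("top",T(*p),.24))
E
```

```text
rooffl (array([0.5936, 0.2433, 0.2204]), np.float64(0.002782584263673767)) [0.5924 0.2427 0.22  ] [0.5955 0.2432 0.22  ]
roofbl (array([0.7333, 0.2409, 0.2197]), np.float64(0.0032694276766928334)) [0.7347 0.2418 0.22  ] [0.7311 0.2409 0.22  ]
rooffr (array([ 0.5784, -0.3124,  0.2138]), np.float64(0.0009442613799175856)) [ 0.577  -0.3114  0.22  ] [ 0.5741 -0.2994  0.22  ]
headlead_front (array([0.5274, 0.0352, 0.2198]), np.float64(0.00891084212566405)) [0.5231 0.0335 0.22  ] [0.5318 0.0362 0.22  ]
headlead_back (array([0.5798, 0.0332, 0.2179]), np.float64(0.0040666284594852616)) [0.5814 0.0338 0.22  ] [0.5761 0.0358 0.22  ]
stop_front (array([0.5403, 0.2271, 0.2133]), np.float64(0.002399749819779222)) [0.5383 0.2249 0.22  ] [0.5369 0.234  0.22  ]
headtail_front (array([ 0.5189, -0.2247,  0.2139]), np.float64(8.344341675734206e-05)) [ 0.5183 -0.224   0.22  ] [ 0.5149 -0.2131  0.22  ]
stop [0.5876 0.2466 0.22  ]
stop [0.5874 0.2264 0.22  ]
stop [0.5383 0.2249 0.22  ]
stop [0.5385 0.245  0.22  ]
ridge [0.5549 0.224  0.198 ]
ridge [0.5507 0.0371 0.198 ]
ridge [ 0.5448 -0.2297  0.198 ]
ridge [ 0.5407 -0.3114  0.198 ]
obj [0.6921 0.0661 0.24  ]
obj [ 0.69   -0.0986  0.24  ]
obj [0.6919 0.1751 0.24  ]
```

The numbers agree with the given sizes: roof z 0.220, crest z 0.198, and cabinet yaw about −0.0265. The rail centre is x ≈ 0.556 at the stop face (y ≈ 0.225). The head lead is at y ≈ 0.034 and the tail at y ≈ −0.225, so it measures 258 mm against 260, and the door is about 0.19 open. Next I'll raise the arm, close the fingers and turn them so they close along the rail.

Emit:
step_arm --pt "0 2 1 3 0 0 -0.1" --pt "0 6 2 6 0 0 -0.2" --pt "0 10 4 8 0 0 -0.3" --pt "0 13.5 6 8 0 0 -0.4" --pt "0 17 7 8 0 0 -0.46"

```text
time: 0.52
tool_pos: [0.3843, -0.4082, 0.3084]
tool_rot: [3.139, -0.002, -0.032]
contact_force: [0.2, -1.1, -0.0]
opening: 0.063
grip_force: 0.0
```

Emit:
step_arm --pt "0 3 2 0 0 0 0" --pt "0 6 4 0 0 0 0" --pt "0 9 6.5 0 0 0 0" --pt "0 12 9 0 0 0 0" --pt "0 14 12 0 0 0 0"

```text
time: 0.93
tool_pos: [0.5249, -0.2879, 0.3053]
tool_rot: [-3.141, 0.001, -0.026]
contact_force: [0.1, -0.4, 0.1]
opening: 0.0298
grip_force: 0.0
```

Emit:
step_arm --pt "0 0.4 4 0 0 0 0" --pt "0 0.8 8 0 0 0 0" --pt "0 1.2 12 0 0 0 0" --pt "0 1.6 16 0 0 0 0" --pt "0 2 20 0 0 0 0"

```text
time: 1.35
tool_pos: [0.5427, -0.0871, 0.306]
tool_rot: [-3.141, 0.001, -0.026]
contact_force: [0.5, 0.1, 0.7]
opening: 0.001
grip_force: 0.0
```

Emit:
step_arm --pt "0 0.1 4 0 0 0 0" --pt "0 0.2 8 0 0 0 0" --pt "0 0.3 12 0 0 0 0" --pt "0 0.4 16 0 0 0 0" --pt "0 0.5 20 0 0 0 0"

```text
time: 1.77
tool_pos: [0.5475, 0.1129, 0.3062]
tool_rot: [3.141, 0.001, -0.026]
contact_force: [0.3, -0.6, 0.2]
opening: 0.0004
grip_force: 0.0
```

Emit:
step_arm --pt "0 0.3 3 -1 0 0 0" --pt "0 0.5 6 -3 0 0 0" --pt "0 0.7 7.6 -5.5 0 0 0" --pt "0 0.7 7.6 -7.5 0 0 0" --pt "0 0.7 7.6 -7.5 0 0 0"

```text
time: 2.18
tool_pos: [0.5524, 0.1877, 0.2264]
tool_rot: [3.139, 0.009, -0.024]
contact_force: [0.3, -0.4, -0.3]
opening: 0.0006
grip_force: 0.0
```

```bash
python3 - <<'E'
from h import *
s=observe();print(s["tool_pos"],s["tool_rot"])
a=read_camera("side")[180:330,160:310]; b=read_camera("top")[160:310,155:305]
im=np.hstack([cv2.resize(a,(400,400),interpolation=cv2.INTER_CUBIC),cv2.resize(b,(400,400),interpolation=cv2.INTER_CUBIC)])
cv2.imwrite("pics/pre.png",cv2.convertScaleAbs(im[:,:,::-1],alpha=1.4))
E
```

```text
[0.55241025 0.18766919 0.22640952] [ 3.13937459  0.00921334 -0.02404212]
```

View pics/pre.png

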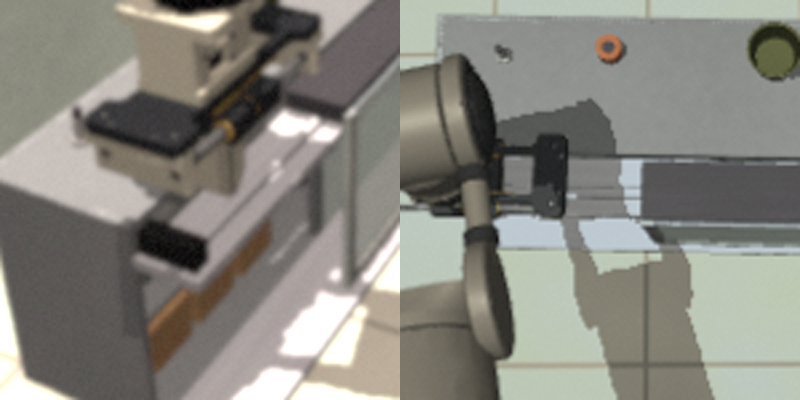

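The side panel shows the closed fingers at about (220,180) above the rail, just inboard of the black stop at (175,240) and clear of the cabinet face. The loose parts haven't moved. I'll settle the arm and then go down to just above the crest.

Emit:
step_arm --pt "0 0 0 0 0 0 0" --pt "0 0 0 0 0 0 0" --pt "0 0 0 0 0 0 0"

```text
time: 2.53
tool_pos: [0.5557, 0.1864, 0.233]
tool_rot: [-3.141, -0.003, -0.027]
contact_force: [-1.2, 0.0, -0.1]
opening: 0.0003
grip_force: 0.0
```

Emit:
step_arm --pt "0 0 0.3 -1 0 0 0" --pt "0 0 0.5 -2 0 0 0" --pt "0 0 0.5 -2.4 0 0 0" --pt "0 0 0.5 -2.7 0 0 0" --pt "0 0 0.5 -2.7 0 0 0"

```text
time: 2.95
tool_pos: [0.5545, 0.1918, 0.2032]
tool_rot: [3.141, 0.002, -0.026]
contact_force: [0.9, 1.0, 0.1]
opening: 0.0002
grip_force: 0.0
```

Emit:
step_arm --pt "0 0 0 0 0 0 0" --pt "0 0 0 0 0 0 0" --pt "0 0 0 0 0 0 0"

```text
time: 3.2
tool_pos: [0.5552, 0.192, 0.2048]
tool_rot: [-3.142, -0.001, -0.026]
contact_force: [0.0, 1.1, 0.5]
opening: -0.0001
grip_force: 0.0
```

Emit:
step_arm --pt "0 0 0.3 0 0 0 0" --pt "0 0 0.6 0 0 0 0" --pt "0 0 0.6 0 0 0 0" --pt "0 0 0.6 0 0 0 0"

```text
time: 3.53
tool_pos: [0.555, 0.1982, 0.2045]
tool_rot: [3.142, -0.0, -0.026]
contact_force: [0.2, -0.1, 0.1]
opening: -0.0
grip_force: 0.0
```

Emit:
step_arm --pt "0 0 -0.7 0 0 0 0" --pt "0 -0.03 -1.6 0 0 0 0" --pt "0 -0.06 -2.6 0 0 0 0" --pt "0 -0.09 -3.6 0 0 0 0" --pt "0 -0.12 -4.6 0 0 0 0"

```text
time: 3.95
tool_pos: [0.5538, 0.1504, 0.2045]
tool_rot: [3.141, 0.0, -0.027]
contact_force: [0.4, 0.7, -0.6]
opening: 0.0005
grip_force: 0.0
```

Emit:
step_arm --pt "0 -0.03 -1 0 0 0 0" --pt "0 -0.05 -2 0 0 0 0" --pt "0 -0.08 -3 0 0 0 0" --pt "0 -0.1 -4 0 0 0 0" --pt "0 -0.13 -5 0 0 0 0"

```text
time: 4.37
tool_pos: [0.5525, 0.1008, 0.2045]
tool_rot: [3.141, -0.0, -0.026]
contact_force: [-0.5, -0.1, -0.7]
opening: 0.0002
grip_force: 0.0
```

Emit:
step_arm --pt "0 -0.03 -1 0 0 0 0" --pt "0 -0.05 -2 0 0 0 0" --pt "0 -0.08 -3 0 0 0 0" --pt "0 -0.1 -3.6 0 0 0 0" --pt "0 -0.1 -4 0 0 0 0"

```text
time: 4.78
tool_pos: [0.5515, 0.0609, 0.2045]
tool_rot: [3.141, 0.0, -0.027]
contact_force: [0.4, -0.0, -0.8]
opening: 0.0002
grip_force: 0.0
```

Emit:
step_arm --pt "0 0 0 0 0 0 0" --pt "0 0 0 0 0 0 0" --pt "0 0 0 0 0 0 0"

```text
time: 5.03
tool_pos: [0.5515, 0.0623, 0.2044]
tool_rot: [-3.141, 0.0, -0.026]
contact_force: [0.0, 0.4, 1.1]
opening: 0.0005
grip_force: 0.0
```

```bash
python3 - <<'E'
from h import *
s=observe();print(s["tool_pos"],s["contact_force"])
a=read_camera("side")[140:290,180:350]; b=read_camera("top")[160:310,205:375]
im=np.hstack([cv2.resize(a,(400,353),interpolation=cv2.INTER_CUBIC),cv2.resize(b,(400,353),interpolation=cv2.INTER_CUBIC)])
cv2.imwrite("pics/lead.png",cv2.convertScaleAbs(im[:,:,::-1],alpha=1.4))
E
```

```text
[0.5514997  0.0622879  0.20443387] [0.00896887 0.38660554 1.11021857]
```

View pics/lead.png

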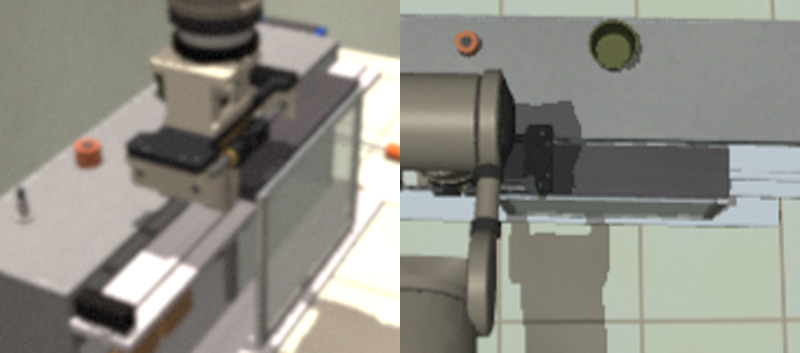

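The side panel shows the fingertips at the lead end of the head, at about (240,200). In the top panel the door tail edge is still at column 345 of the full image, so the door hasn't moved. Next I'll lift and travel past the door tail.

Emit:
step_arm --pt "0 0 0.5 2 0 0 0" --pt "0 0 0.5 5 0 0 0" --pt "0 0 -1 8 0 0 0" --pt "0 0 -4 9 0 0 0" --pt "0 -0.1 -7.7 9 0 0 0"

```text
time: 5.55
tool_pos: [0.5519, -0.0141, 0.2982]
tool_rot: [3.141, -0.007, -0.022]
contact_force: [1.4, -1.2, -0.1]
opening: 0.0004
grip_force: 0.0
```

Emit:
step_arm --pt "0 -0.1 -4 0 0 0 0" --pt "0 -0.2 -8 0 0 0 0" --pt "0 -0.3 -12 0 0 0 0" --pt "0 -0.4 -16 0 0 0 0" --pt "0 -0.5 -19 0 0 0 0"

```text
time: 5.97
tool_pos: [0.5451, -0.2078, 0.2944]
tool_rot: [3.141, 0.0, -0.027]
contact_force: [0.3, -0.2, -0.2]
opening: 0.0003
grip_force: 0.0
```

Emit:
step_arm --pt "0 -0.1 -3 0 0 0 0" --pt "0 -0.2 -6 0 0 0 0" --pt "0 -0.3 -7 0 0 0 0" --pt "0 -0.3 -7 0 0 0 0" --pt "0 -0.3 -7 0 0 0 0"

```text
time: 6.38
tool_pos: [0.5425, -0.2745, 0.2941]
tool_rot: [-3.141, 0.0, -0.027]
contact_force: [-0.4, 0.4, 0.0]
opening: 0.0006
grip_force: 0.0
```

Emit:
step_arm --pt "0 0 0 -2.5 0 0 0" --pt "0 0 0 -5 0 0 0" --pt "0 0 0 -7 0 0 0" --pt "0 0 0 -8.3 0 0 0" --pt "0 0 0 -8.9 0 0 0"

```text
time: 6.8
tool_pos: [0.5422, -0.2723, 0.2035]
tool_rot: [-3.139, 0.003, -0.024]
contact_force: [0.1, -0.5, 0.2]
opening: 0.0005
grip_force: 0.0
```

Emit:
step_arm --pt "0 0 0 0 0 0 0" --pt "0 0 0 0 0 0 0" --pt "0 0 0 0 0 0 0"

```text
time: 7.05
tool_pos: [0.5433, -0.2748, 0.2069]
tool_rot: [3.14, -0.002, -0.025]
contact_force: [-0.2, 0.1, -0.2]
opening: 0.0003
grip_force: 0.0
```

```bash
python3 - <<'E'
from h import *
a=read_camera("side")[110:260,230:400]; b=read_camera("top")[160:310,255:425]
im=np.hstack([cv2.resize(a,(400,353),interpolation=cv2.INTER_CUBIC),cv2.resize(b,(400,353),interpolation=cv2.INTER_CUBIC)])
cv2.imwrite("pics/tail.png",cv2.convertScaleAbs(im[:,:,::-1],alpha=1.4))
E
```

```text
(no output)
```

View pics/tail.png

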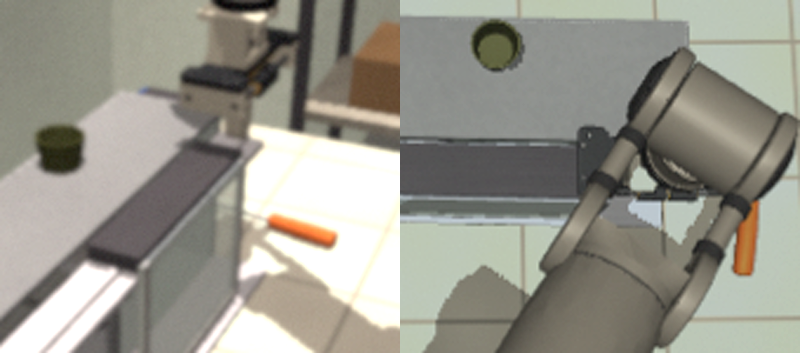

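The side panel shows the fingers behind the tail face, at about (235,130), with the driver and cup unmoved. Now I'll push gently.

Emit:
step_arm --pt "0 0 0.8 0 0 0 0" --pt "0 0.03 1.6 0 0 0 0" --pt "0 0.06 2.2 0 0 0 0" --pt "0 0.07 2.7 0 0 0 0" --pt "0 0.08 3.2 0 0 0 0"

```text
time: 7.57
tool_pos: [0.5434, -0.2422, 0.2056]
tool_rot: [3.141, -0.0, -0.026]
contact_force: [0.3, -1.0, 0.2]
opening: 0.0004
grip_force: 0.0
```

Emit:
step_arm --pt "0 0.01 0.6 0 0 0 0" --pt "0 0.03 1.2 0 0 0 0" --pt "0 0.05 1.9 0 0 0 0" --pt "0 0.07 2.7 0 0 0 0" --pt "0 0.09 3.5 0 0 0 0"

```text
time: 7.98
tool_pos: [0.5443, -0.2075, 0.2055]
tool_rot: [3.141, -0.0, -0.026]
contact_force: [0.1, -2.4, 0.7]
opening: 0.0006
grip_force: 1.1
```

Emit:
step_arm --pt "0 0.02 0.9 0 0 0 0" --pt "0 0.05 1.8 0 0 0 0" --pt "0 0.07 2.7 0 0 0 0" --pt "0 0.09 3.6 0 0 0 0" --pt "0 0.12 4.5 0 0 0 0"

```text
time: 8.4
tool_pos: [0.5455, -0.1621, 0.2055]
tool_rot: [3.141, -0.0, -0.026]
contact_force: [1.6, -2.8, 1.0]
opening: -0.0002
grip_force: 1.1
```

Emit:
step_arm --pt "0 0.02 0.9 0 0 0 0" --pt "0 0.05 1.8 0 0 0 0" --pt "0 0.07 2.7 0 0 0 0" --pt "0 0.09 3.6 0 0 0 0" --pt "0 0.12 4.5 0 0 0 0"

```text
time: 8.82
tool_pos: [0.5465, -0.1172, 0.2054]
tool_rot: [3.142, 0.0, -0.026]
contact_force: [1.9, -1.7, 1.1]
opening: 0.0004
grip_force: 1.1
```

Emit:
step_arm --pt "0 0.02 0.8 0 0 0 0" --pt "0 0.04 1.5 0 0 0 0" --pt "0 0.05 2.2 0 0 0 0" --pt "0 0.07 2.8 0 0 0 0" --pt "0 0.09 3.3 0 0 0 0"

```text
time: 9.23
tool_pos: [0.5474, -0.0844, 0.2054]
tool_rot: [-3.142, 0.0, -0.026]
contact_force: [0.8, -1.8, 0.6]
opening: 0.0004
grip_force: 0.9
```

Emit:
step_arm --pt "0 0.01 0.4 0 0 0 0" --pt "0 0.02 0.8 0 0 0 0" --pt "0 0.03 1.2 0 0 0 0" --pt "0 0.04 1.5 0 0 0 0" --pt "0 0.05 1.8 0 0 0 0"

```text
time: 9.65
tool_pos: [0.5479, -0.0668, 0.2054]
tool_rot: [3.142, 0.0, -0.026]
contact_force: [-0.0, -1.7, -0.1]
opening: 0.0007
grip_force: 0.9
```

Emit:
step_arm --pt "0 0.01 0.2 0 0 0 0" --pt "0 0.01 0.4 0 0 0 0" --pt "0 0.02 0.6 0 0 0 0" --pt "0 0.02 0.8 0 0 0 0" --pt "0 0.03 0.9 0 0 0 0"

```text
time: 10.07
tool_pos: [0.5482, -0.0578, 0.2054]
tool_rot: [-3.142, 0.0, -0.026]
contact_force: [0.1, -1.9, 1.3]
opening: 0.0006
grip_force: 0.8
```

Emit:
step_arm --pt "0 0 0.1 0 0 0 0" --pt "0 0 0.2 0 0 0 0" --pt "0 0 0.2 0 0 0 0"

```text
time: 10.32
tool_pos: [0.5482, -0.0558, 0.2054]
tool_rot: [-3.141, 0.0, -0.026]
contact_force: [-0.2, -1.1, 0.2]
opening: 0.0007
grip_force: 0.3
```

Not against the stop yet: the force is still only friction. I'll keep going in small increments.

Emit:
step_arm --pt "0 0 0.1 0 0 0 0" --pt "0 0 0.2 0 0 0 0" --pt "0 0 0.2 0 0 0 0"

```text
time: 10.57
tool_pos: [0.5483, -0.0539, 0.2054]
tool_rot: [-3.142, 0.0, -0.026]
contact_force: [0.1, 0.1, 0.2]
opening: 0.0008
grip_force: 0.4
```

Emit:
step_arm --pt "0 0 0.1 0 0 0 0" --pt "0 0 0.2 0 0 0 0" --pt "0 0 0.2 0 0 0 0"

```text
time: 10.82
tool_pos: [0.5483, -0.0519, 0.2054]
tool_rot: [-3.142, -0.0, -0.026]
contact_force: [-0.1, -0.4, -0.0]
opening: 0.0003
grip_force: 0.4
```

Emit:
step_arm --pt "0 0 0.1 0 0 0 0" --pt "0 0 0.2 0 0 0 0" --pt "0 0 0.2 0 0 0 0"

```text
time: 11.07
tool_pos: [0.5484, -0.0499, 0.2054]
tool_rot: [-3.142, -0.0, -0.026]
contact_force: [0.7, -0.7, 0.8]
opening: 0.0005
grip_force: 0.4
```

Emit:
step_arm --pt "0 0 0.1 0 0 0 0" --pt "0 0 0.2 0 0 0 0" --pt "0 0 0.2 0 0 0 0"

```text
time: 11.32
tool_pos: [0.5484, -0.0493, 0.2055]
tool_rot: [3.139, -0.0, -0.026]
contact_force: [0.3, -7.0, -0.4]
opening: 0.0002
grip_force: 3.3
```

```bash
python3 - <<'E'
from h import *
s=observe();print(s["tool_pos"],s["contact_force"])
a=read_camera("side")[170:320,180:350]; b=read_camera("top")[160:310,155:325]
im=np.hstack([cv2.resize(a,(400,353),interpolation=cv2.INTER_CUBIC),cv2.resize(b,(400,353),interpolation=cv2.INTER_CUBIC)])
cv2.imwrite("pics/shut.png",cv2.convertScaleAbs(im[:,:,::-1],alpha=1.6))
E
```

```text
[ 0.54835714 -0.04931467  0.2054852 ] [ 0.28272403 -7.04568688 -0.35084728]
```

View pics/shut.png

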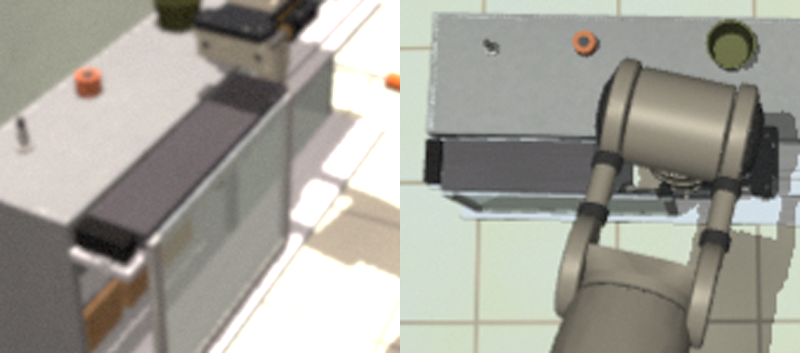

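The head now meets the stop, at (440,160) in the top panel and (110,225) in the side panel, and the force has risen to 7 N, so the door is shut. I'll back off along −y and lift.

Emit:
step_arm --pt "0 0 0 0 0 0 0" --pt "0 0 -0.8 0 0 0 0" --pt "0 -0.05 -2 0 0 0 0" --pt "0 -0.1 -3.5 0 0 0 0" --pt "0 -0.1 -4 1 0 0 0"

```text
time: 11.83
tool_pos: [0.5461, -0.0897, 0.2139]
tool_rot: [-3.141, 0.004, -0.027]
contact_force: [-0.2, -0.7, -0.0]
opening: 0.0008
grip_force: 0.0
```

Emit:
step_arm --pt "0 0 0 3 0 0 0" --pt "0 0 0 6 0 0 0" --pt "0 0 0 9 0 0 0" --pt "0 -2 -2 10 0 0 0" --pt "0 -5 -5 10 0 0 0"

```text
time: 12.25
tool_pos: [0.4997, -0.137, 0.3192]
tool_rot: [3.14, -0.007, -0.022]
contact_force: [-0.1, -0.7, -1.0]
opening: 0.0002
grip_force: 0.0
```

Emit:
step_arm --pt "0 -2 -3 0 0 0 0" --pt "0 -4 -6 0 0 0 0" --pt "0 -6 -9 0 0 0 0" --pt "0 -6 -9 0 0 0 0" --pt "0 -6 -9 0 0 0 0"

```text
time: 12.67
tool_pos: [0.4369, -0.2289, 0.3163]
tool_rot: [3.142, -0.001, -0.03]
contact_force: [0.1, 0.6, 0.2]
opening: -0.0002
grip_force: 0.0
```

Emit:
step_arm --pt "0 0 0 0 0 0 0" --pt "0 0 0 0 0 0 0" --pt "0 0 0 0 0 0 0"

```text
time: 12.92
tool_pos: [0.4385, -0.2266, 0.3156]
tool_rot: [-3.141, -0.0, -0.024]
contact_force: [0.8, -0.3, 0.3]
opening: 0.0004
grip_force: 0.0
```

```bash
python3 - <<'E'
from h import *
a=read_camera("side")[140:335,150:400]; b=read_camera("top")[150:345,155:425]
im=np.hstack([cv2.resize(a,(400,312),interpolation=cv2.INTER_CUBIC),cv2.resize(b,(400,289),interpolation=cv2.INTER_CUBIC)[:289] if 0 else cv2.resize(b,(400,312))])
cv2.imwrite("pics/end.png",cv2.convertScaleAbs(im[:,:,::-1],alpha=1.5))
E
```

```text
(no output)
```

View pics/end.png

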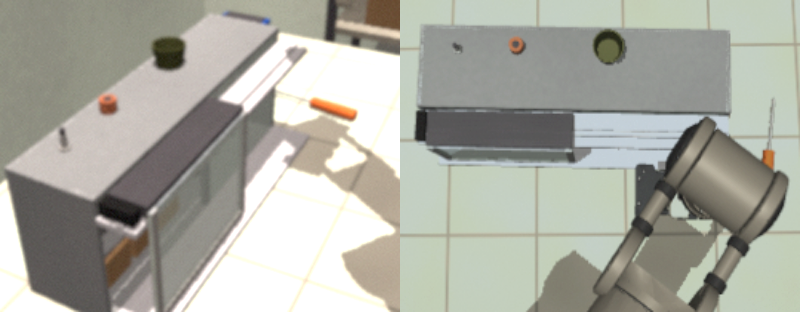

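The head sits flush against the stop, at (425,125) in the top panel. All the loose parts are in place and the arm is clear.

```bash
python3 -c "
from cell import *
print(hand_in())"
```

```text
the job is handed in; nothing more can be done
None
```

I ran the fingertips along the bare track in one pass, about 6–7 mm above the rail with no contact felt, pushed the door gently shut against the stop, left the loose parts in place, and handed the job in with the arm clear (no verdict was returned).

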